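# Hang the ear defenders on their bar

## Robot

A 6-joint arm with a two-finger parallel gripper is mounted at the origin on the work surface. World frame = base frame: x ahead of the robot, y to its left, z up, the work surface at z = 0. Lengths are in m, angles in rad, forces in N, time in s.
With the tool pointing down it reaches from about 0.375 to 0.9 m from the base axis. Payload 3.1 kg.
Tool frame: the origin (TCP) lies on the centre line of the jaws, within the pads' length; the fingertips stand robot.tip_reach ahead of it and the grasp point (between the pads) is the TCP (robot.tip_reach is the distance from the TCP to the fingertips, in m); z points along the fingers, y is the direction in which the jaws open and shut (so a half turn about z gives the same grasp; the last joint's range is limited). The gripper opens to 87 mm and grips with 3 to 60 N. Pads are 19 mm wide; open, the fingers measure 117 mm over their backs; the gripper's body (75 mm by 190 mm) begins 51 mm behind the grasp point.
Start: joints at [-1.294, 0.527, 1.433, -0, 1.181, -0.178], TCP at [0.275, -0.561, 0.202] pointing down, gripper open.
Joint ranges: [-3.08, 3.08], [-0.75, 2.2], [0.22, 2.44], [-1.43, 4.57], [0, 2.65], [-2.85, 2.85]. Speed limits (rad/s): [2.79, 2.79, 3.14, 3.14, 3.14, 3.14].

## Interface

Orientations are given as a unit quaternion [x, y, z, w].
In Python, from rig import telemetry, viewer, robot gives the robot as it stands. The module is installed in compiled form; this text tells all that it offers.
- The arm moves only by the tool step_arm, never from a script. Its argument "targets" is a list of rows, each an object of numbers: "dx", "dy", "dz": the shift along the tool's x, y, z in m; "rx", "ry", "rz": the turn, a rotation vector about the tool's x, y, z in degrees. In form: [{"dx": .., "dy": .., "dz": .., "rx": .., "ry": .., "rz": ..}, ...]. A call has exactly 5 rows; each row is the pose to reach, as a shift and turn from the pose measured when the call began, along the tool's axes at that moment; what a row does not reach only later rows make up. A row lasts 1/8 s, in which the tool goes at most 62.5 mm and 10.7 degrees, less where a joint would pass 70% of its speed; a pose out of reach is approached as far as the arm can. A call with a gripper value outside its range is refused whole. "gripper" is the opening, from 0 (shut) to 1 (fully open), set as the call begins (left out, the last holds). The fingers move at their own pace and stop on an object; "force" is the grip in N (left out, the last holds). Time passes only in rows, so rows that repeat a pose let the fingers close, or fill a call up. It gives the time, the measured TCP pose, the force and the opening at its end, in the units of the state.
- telemetry.get_obs(): the state, without advancing time (a new reading comes with each control period).
- viewer.camera(name): name is "scene" or "top" or "wrist"; returns a dict with "img" (384x512x3 uint8, blue, green, red), "depth" (384x512 float32, m along the optical axis (not along the pixel's ray), 0 where there is no reading), "K" (3x3 intrinsics, pixels), "R" (3x3) and "t" (3): a world point X has camera coordinates R X + t. Camera axes: x right, y down, z forward; pixel columns grow to the right and rows downward; lengths in m; the calibration is good to about 2 mm. A picture is of the moment at which its call begins.
- robot.hand_in(): hands the job in, once; it reports no verdict.
The state is a dict: "time": time; "q": joint angles; "joint_velocities": joint speeds; "joint_torque": joint torques, N m; "position": TCP position; "tool_rot": TCP orientation; "ft_force": force on the tool from outside, world axes, zero at the start; "moment": the same for the moment, N m; "grip_width": finger opening in m.
Only numpy, scipy, OpenCV 4.12 (cv2) and the standard library are available. Lean on these libraries where they do the work, as an engineer would, in place of code of your own. Each camera call takes 0.05 s, during which the arm holds its last target.

## Task

Put the red ear defenders away: hang them by the headband over the steel bar of the wooden stand, one cup on each side of the bar, and leave them hanging freely and still. Set the headband down on the bar before letting go rather than dropping it, and do not knock the other things on the bench about.

Things in the scene. Friction and masses are not known exactly. Their poses are not given: they have to be found in the camera images.
- muffs: Ear defenders: two red cups with black cushions on a rigid black headband arch, about 0.26 kg, at first standing upright on the cups. Origin at the cups' lower edge, midway between them; z up to the headband top, y from cup to cup, x across the band. 176 mm (y) x 70 (x) x 158 high; each cup with cushion 70 x 42 x 78 mm high, 90 mm gap between the cushions. Headband: see muffs_crown.
- muffs_crown (a point): Middle of the underside of the headband's top pad, 140 mm above the cups' lower edge; it is to rest on the bar. Axes as muffs. The pad is 32 mm wide (x), 18 mm thick (top at 158 mm), flat for 40 mm (y), then slopes down to y = +-46 mm; the band beyond is 24 mm wide, 8 mm thick. Grip the pad's edges from above no deeper than its thickness: the bar passes right under it.
- muffs_cup_a (a point): Middle of the cup on the ear defenders' +y side, at (0, 65, 39) mm from muffs. The two cups look alike.
- muffs_cup_b (a point): Middle of the cup on the -y side, at (0, -65, 39) mm.
- stand: Fixed wooden stand: base board 250 x 130 x 10 mm (x = -115 to 135 mm), an upright post at its +x end (x = 96 to 128 mm, 50 mm wide, top at 170 mm) and a round steel bar 18 mm in diameter, level, from the post towards -x (the robot's side), free at its yellow-capped end. Origin on the bench below the bar's middle; x along the bar to the post, z up.
- bar_mid (a point): Middle of the bar, on its axis, 155 mm above the bench; bar top at 164 mm. The free bar is 196 mm long, from x = -100 to 96 mm from here; the yellow end cap (28 mm diameter, 8 mm thick) lies beyond x = -100 mm. Axes as stand.
- tape: Orange tape measure, 66 x 36 x 64 mm high, standing; origin under its middle. Leave alone.
- glue: Yellow glue bottle, 60 mm diameter, 170 mm high; origin under its middle. Leave alone.
- brush_pot: Yellow pot of brushes, 84 mm diameter, 100 mm high, brushes up to 175 mm; origin under its middle. Leave alone.
- hammer: Hammer lying along its x axis; origin near its middle on the bench. Leave alone.
- driver: Red-handled screwdriver lying along its x axis; origin near its middle on the bench. Leave alone.
- offcut: Pale wood offcut, 200 x 70 x 19 mm; origin under its middle. Leave alone.
- jar: Clear jar with a steel lid, 76 mm diameter, 90 mm high; origin under its middle. Leave alone.
Not all that is in view belongs to the job. Of the things like the muffs, leave any that is green; of the rest the smaller one is meant.

How it is judged:
On the way:
1. the headband is lowered over the bar, its underside within 30 mm of the bar's axis (bar radius 9 mm), while the gripper still holds it (x of muffs_crown in the frame of bar_mid between -0.085 and 0.085 m and y of muffs_crown in the frame of bar_mid between -0.035 and 0.035 m and ((y of muffs_cup_a in the frame of bar_mid above 0.02 m and y of muffs_cup_b in the frame of bar_mid below -0.02 m) or (y of muffs_cup_b in the frame of bar_mid above 0.02 m and y of muffs_cup_a in the frame of bar_mid below -0.02 m)) and z of muffs_crown in the frame of bar_mid between 0 and 0.03 m and contact force between the fingers and muffs above 0.5 N), for 0.1 s.
At the end, for the whole second after the job is handed in: The ear defenders hang still on the bar, released: headband middle within 85 mm of the bar's middle along it and 35 mm across, its underside 0 to 20 mm above the bar's axis, a cup on each side (20 mm or more from the axis), tilt under 0.4 rad, carried by the stand, below 0.03 m/s and 0.3 rad/s (x of muffs_crown in the frame of bar_mid between -0.085 and 0.085 m and y of muffs_crown in the frame of bar_mid between -0.035 and 0.035 m and ((y of muffs_cup_a in the frame of bar_mid above 0.02 m and y of muffs_cup_b in the frame of bar_mid below -0.02 m) or (y of muffs_cup_b in the frame of bar_mid above 0.02 m and y of muffs_cup_a in the frame of bar_mid below -0.02 m)) and z of muffs_crown in the frame of bar_mid between 0 and 0.02 m and angle between muffs's own z axis and vertical below 0.4 rad and contact force between muffs and stand above 0.8 N and linear speed of muffs below 0.03 m/s and angular speed of muffs below 0.3 rad/s); the robot touches nothing.
It fails at once if another thing on the bench is pushed more than 40 mm from its place (distance of any of tape, glue, brush_pot, hammer, driver, offcut, jar from where it was at the start of the episode above 0.04 m).
It also fails if it takes over 43 s, if anything falls off the work surface, if the arm or the gripper's body presses on something with over 40 N, if the wrist force passes 120 N, or if a joint passes its speed limit or range.

## Working session

There is one attempt and no reset: what is moved stays moved. The work goes in short steps, Python scripts to look and compute and a tool call to move; the robot and the scene stay as the last step left them, time stands still between calls to the robot, and variables do not carry over. Pictures are saved under pics/ and viewed, and the job is handed in when it is done.

Besides the shell and the picture viewer there is one more tool, called after "Request:" as name([rows], argument=value, ...), one row to a line, values as JSON. step_arm: Moves the arm, as the interface text tells. Its arguments: {"type":"object","properties":{"targets":{"type":"array"},"gripper":{"type":"number"},"force":{"type":"number"}},"required":["targets"]}

```bash
mkdir -p pics
cat > h.py <<'E'
import numpy as np,cv2,sys
from rig import telemetry,viewer,robot
def cap(n,f):
    c=viewer.camera(n); cv2.imwrite('pics/'+f+'.png',c['img']); np.savez('pics/'+f+'.npz',**c); return c
def load(f): return np.load('pics/'+f+'.npz')
def pt(c,u,v,d=None):
    d=c['depth'][v,u] if d is None else d
    p=np.linalg.inv(c['K'])@np.array([u,v,1.])*d
    return c['R'].T@(p-c['t'])
def cloud(c):
    h,w=c['depth'].shape; v,u=np.mgrid[:h,:w]; d=c['depth']
    p=np.stack([u*d,v*d,d],-1)@np.linalg.inv(c['K']).T
    return (p-c['t'])@c['R']
E
python3 - <<'E'
from h import *
cap('scene','s0');cap('top','t0')
o=telemetry.get_obs();print(o['time'],o['position'],o['tool_rot'],o['grip_width'],robot.tip_reach)
E
```

```text
0.1 [ 0.27493564 -0.56050651  0.20105184] [ 9.74142050e-01  2.25934284e-01 -6.63540851e-05 -9.80929920e-04] 0.08688005820012946 0.019
```

View pics/s0.png

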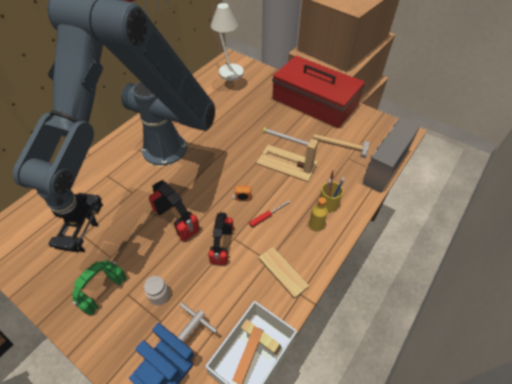

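View pics/t0.png

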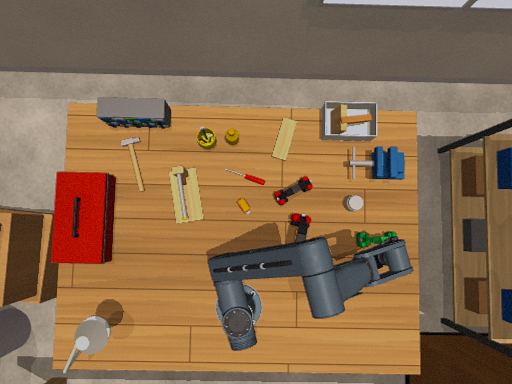

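Run:
```python
from h import *
s=load('s0');t=load('t0')
a=cv2.resize(s['img'][160:280,130:260],None,fx=5,fy=5,interpolation=cv2.INTER_CUBIC)
cv2.imwrite('pics/s0c.png',a)
b=cv2.resize(t['img'][140:250,150:350],None,fx=4,fy=4,interpolation=cv2.INTER_CUBIC)
cv2.imwrite('pics/t0c.png',b)
for n,c,boxes in (('s',s,[(145,170,205,242),(205,208,238,268)]),('t',t,[(270,172,316,208),(285,208,316,240)])):
    P=cloud(c);print(n,'cam',-c['R'].T@c['t'])
    for x0,y0,x1,y1 in boxes:
        p=P[y0:y1,x0:x1].reshape(-1,3);p=p[(p[:,2]>.02)&(p[:,2]<.25)]
        hi=p[p[:,2]>p[:,2].max()-.012]
        r=cv2.minAreaRect(p[:,:2].astype(np.float32))
        print(len(p),'maxz',p[:,2].max(),np.percentile(p[:,2],97),'topmean',hi.mean(0),len(hi),'rect',r)
```

```text
s cam [ 1.05378098 -0.72542384  1.22268857]
1301 maxz 0.20585816819296424 0.2027373009190188 topmean [ 0.32826816 -0.26376909  0.19955186] 236 rect ((0.3288007974624634, -0.2634660601615906), (0.08955975621938705, 0.22332848608493805), 79.26991271972656)
755 maxz 0.16235222330944551 0.15831753968808326 topmean [ 0.55100662 -0.24745093  0.15528644] 172 rect ((0.5504315495491028, -0.2469162940979004), (0.06934832036495209, 0.17375582456588745), 29.870052337646484)
t cam [ 0.37347841 -0.03177002  2.03561942]
416 maxz 0.16899398362241938 0.16153349434159786 topmean [ 0.54189784 -0.24207786  0.16019908] 49 rect ((0.5432894825935364, -0.24386964738368988), (0.0682159960269928, 0.17884045839309692), 30.124876022338867)
362 maxz 0.21018497437599315 0.20636353181859468 topmean [ 0.33855408 -0.26149635  0.20323   ] 56 rect ((0.3774349093437195, -0.2756286859512329), (0.08492834866046906, 0.11680512130260468), 87.57953643798828)
```

View pics/s0c.png

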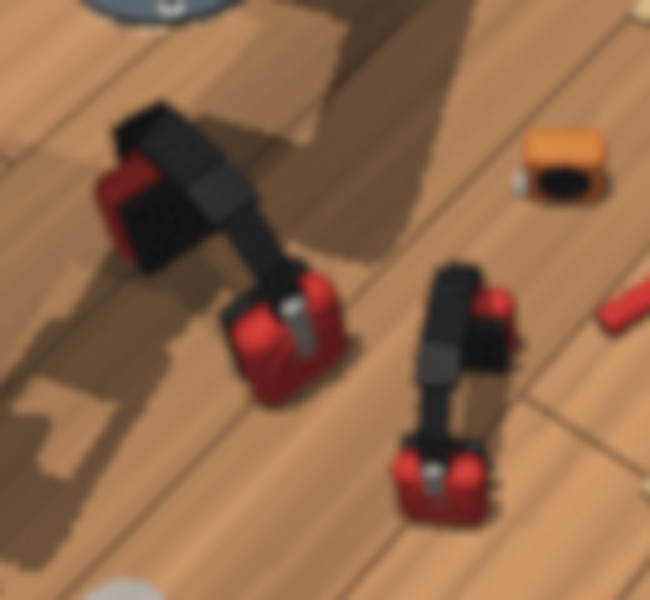

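View pics/t0c.png

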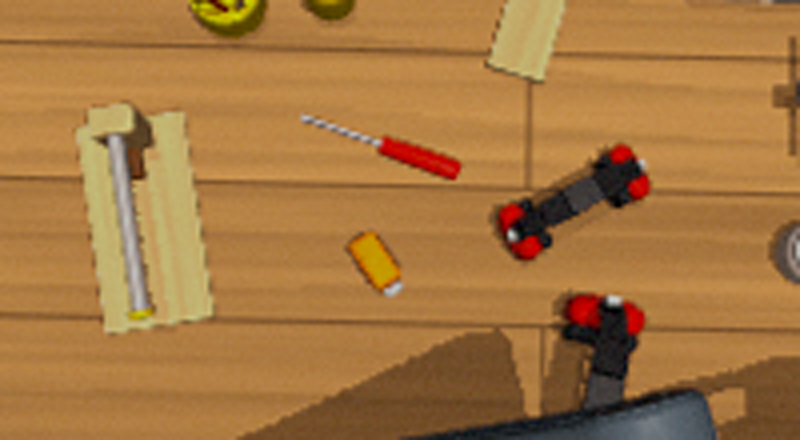

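Run:
```python
from h import *
s=load('s0');t=load('t0')
b=cv2.resize(s['img'][125:190,250:330],None,fx=8,fy=8,interpolation=cv2.INTER_CUBIC)
cv2.imwrite('pics/s0d.png',b)
for n,c,(x0,y0,x1,y1) in (('s',s,(252,130,325,190)),('t',t,(165,160,210,225))):
    p=cloud(c)[y0:y1,x0:x1].reshape(-1,3)
    q=p[(p[:,2]>.14)&(p[:,2]<.2)]
    print(n,len(q)); 
    r=cv2.minAreaRect(q[:,:2].astype(np.float32)); print('bar+post',r, np.percentile(q[:,2],[5,50,95]))
    print(cv2.boxPoints(r))
    b=p[(p[:,2]>.004)&(p[:,2]<.02)]
    r=cv2.minAreaRect(b[:,:2].astype(np.float32)); print('base',r,np.median(b[:,2]));print(cv2.boxPoints(r))
```

```text
s 313
bar+post ((0.5179846286773682, 0.2668740749359131), (0.23644454777240753, 0.05314571037888527), 6.634610652923584) [0.14752618 0.16076225 0.17050366]
[[0.3974839  0.27960992]
 [0.40362424 0.2268201 ]
 [0.6384854  0.25413823]
 [0.632345   0.30692804]]
base ((0.5102069973945618, 0.2950363755226135), (0.34792932868003845, 0.36860981583595276), 35.86638641357422) 0.008770556364619021
[[0.26124483 0.34246904]
 [0.47721225 0.04375296]
 [0.75916916 0.24760371]
 [0.54320174 0.5463198 ]]
t 282
bar+post ((0.512808620929718, 0.26690107583999634), (0.23574021458625793, 0.04871085658669472), 6.805379390716553) [0.15339645 0.16288281 0.17343596]
[[0.39288294 0.27711764]
 [0.39865506 0.22874998]
 [0.6327343  0.2566845 ]
 [0.6269622  0.30505216]]
base ((0.5280900001525879, 0.256234347820282), (0.30616918206214905, 0.21049222350120544), 1.5410910844802856) 0.008902312160661553
[[0.37223035 0.35732535]
 [0.37789124 0.14690927]
 [0.68394965 0.15514335]
 [0.67828876 0.36555943]]
```

View pics/s0d.png

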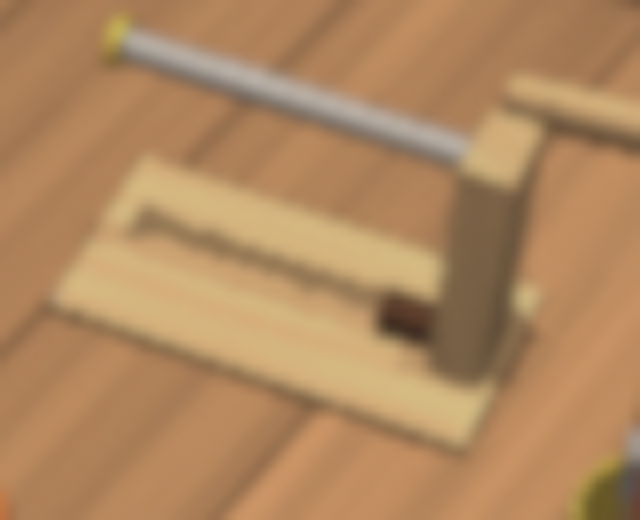

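```bash
cat >> h.py <<'E'
from scipy.spatial.transform import Rotation as Ro
def plan(p,yaw):  # tool x yaw in deg, pointing down
    o=telemetry.get_obs();R=Ro.from_quat(o['tool_rot'])
    cy,sy=np.cos(np.radians(yaw)),np.sin(np.radians(yaw))
    T=Ro.from_matrix(np.array([[cy,sy,0],[sy,-cy,0],[0,0,-1.]]))
    d=R.inv().apply(np.array(p)-o['position']);r=(R.inv()*T).as_rotvec(degrees=True)
    m=R.as_matrix()
    print('t',round(o['time'],2),'pos',o['position'].round(4),'yaw',np.degrees(np.arctan2(m[1,0],m[0,0])).round(1),'w',round(o['grip_width'],4),'F',np.round(o['ft_force'],1),'q',np.round(o['q'],2))
    print('d mm',(d*1000).round(1),'r deg',r.round(2))
E
python3 - <<'E'
from h import *
plan((.547,-.246,.32),120)
E
```

```text
t 0.1 pos [ 0.2749 -0.5605  0.2011] yaw 26.1 w 0.0869 F [ 0.7 -0.   0. ] q [-1.29  0.53  1.43 -0.    1.18 -0.18]
d mm [ 382.8 -162.9 -118.5] r deg [-7.000e-02 -1.000e-01 -9.388e+01]
```

Candidates in the scene picture are the green muffs at (98,287), the large red ones at (175,210) and the small red ones at (221,238). The large red pair measures 206 mm high and 223 mm long. The small red pair measures 158 mm high and 174 x 69 mm, which fits the description, and the crop shows it is red. I take the small pair. In the top crop the bar runs from the yellow cap (138,315) to the post (110,120).

Request:
step_arm([
  {"dx":20,"dy":0,"dz":-30,"rz":0},
  {"dx":0.05,"dy":-0.02,"dz":-0.08,"rz":-10},
  {"dx":0.1,"dy":-0.04,"dz":-0.118,"rz":-20},
  {"dx":0.15,"dy":-0.06,"dz":-0.118,"rz":-30},
  {"dx":0.2,"dy":-0.085,"dz":-0.118,"rz":-40},
], gripper=1)

```text
invalid input
```

My first row was in mm rather than m; the call was refused and nothing moved. I'll send it again in metres.

Request:
step_arm([
  {"dx":0.01,"dy":0,"dz":-0.03,"rx":0,"ry":0,"rz":0},
  {"dx":0.05,"dy":-0.02,"dz":-0.08,"rx":0,"ry":0,"rz":-10},
  {"dx":0.1,"dy":-0.04,"dz":-0.118,"rx":0,"ry":0,"rz":-20},
  {"dx":0.15,"dy":-0.06,"dz":-0.118,"rx":0,"ry":0,"rz":-30},
  {"dx":0.2,"dy":-0.085,"dz":-0.118,"rx":0,"ry":0,"rz":-40},
], gripper=1)

```text
time: 0.72
position: [0.4184, -0.3951, 0.32]
tool_rot: [0.837, 0.548, 0.0, -0.0]
ft_force: [-0.2, 0.6, 0.8]
grip_width: 0.0869
```

Run:
```python
from h import *
plan((.547,-.246,.32),120)
```

```text
t 0.72 pos [ 0.4184 -0.3951  0.32  ] yaw 66.4 w 0.0869 F [-0.2  0.6  0.8] q [-0.95  0.35  1.4   0.    1.39 -0.54]
d mm [188.1  58.2   0.2] r deg [ 4.000e-02 -4.000e-02 -5.357e+01]
```

Request:
step_arm([
  {"dx":0.045,"dy":0.015,"dz":0,"rx":0,"ry":0,"rz":-10},
  {"dx":0.09,"dy":0.03,"dz":0,"rx":0,"ry":0,"rz":-20},
  {"dx":0.135,"dy":0.045,"dz":0,"rx":0,"ry":0,"rz":-30},
  {"dx":0.17,"dy":0.055,"dz":0,"rx":0,"ry":0,"rz":-40},
  {"dx":0.188,"dy":0.058,"dz":0,"rx":0,"ry":0,"rz":-50},
])

```text
time: 1.35
position: [0.5477, -0.244, 0.3195]
tool_rot: [0.523, 0.852, 0.001, -0.0]
ft_force: [-0.3, -0.8, -0.0]
grip_width: 0.0865
```

Run:
```python
from h import *
cap('wrist','w1'); c=load('w1')
plan((.547,-.246,.32),120)
print('cam',-c['R'].T@c['t'])
```

```text
t 1.4 pos [ 0.5483 -0.2424  0.3195] yaw 117.2 w 0.0872 F [ 0.5  0.7 -0.3] q [-0.6   0.38  1.34  0.    1.42 -1.08]
d mm [-2.6 -2.8 -0.5] r deg [ 0.12 -0.15 -2.84]
cam [ 0.51489664 -0.18266298  0.50097563]
```

View pics/w1.png

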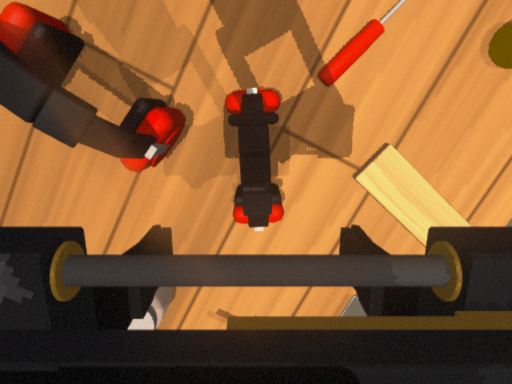

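Run:
```python
from h import *
c=load('w1');P=cloud(c)
p=P[80:235,218:292];m=(p[...,2]>.02)&(p[...,2]<.2)
q=p[m];r=cv2.minAreaRect(q[:,:2].astype(np.float32));print('all',r,len(q),q[:,2].max())
t=q[(q[:,2]>.153)];r=cv2.minAreaRect(t[:,:2].astype(np.float32));print('top',r,t.mean(0),np.median(t[:,2]),len(t))
lo=q[q[:,2]<.11];print('low',cv2.minAreaRect(lo[:,:2].astype(np.float32)))
for n in('s0','t0'):
    pass
cv2.imwrite('pics/w1c.png',cv2.resize(c['img'][80:235,205:305],None,fx=4,fy=3.8,interpolation=cv2.INTER_CUBIC)[:590])
```

```text
all ((0.5458556413650513, -0.24301663041114807), (0.06960064172744751, 0.1777253895998001), 29.557018280029297) 5494 0.1588156327008831
top ((0.5452256202697754, -0.24276989698410034), (0.03184128180146217, 0.06979825347661972), 29.669872283935547) [ 0.54509294 -0.24259455  0.15566408] 0.15584696985624563 1648
low ((0.5458556413650513, -0.24301663041114807), (0.06960064172744751, 0.1777253895998001), 29.557018280029297)
```

View pics/w1c.png

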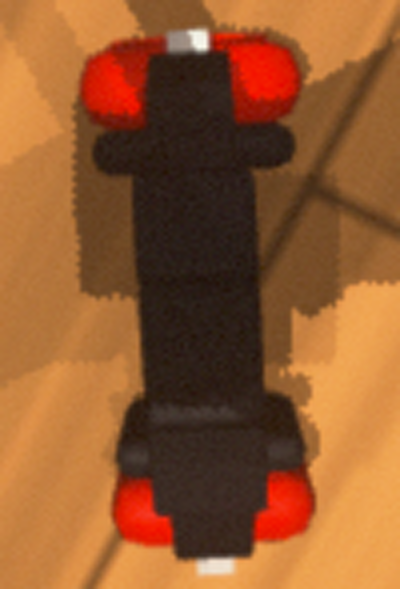

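The wrist crop shows the small red muffs' pad centred at about (258,155). It measures 32 mm wide and the whole is 178 x 70 mm, so the position (0.5455, -0.243) and yaw 119.6° look sound.

Run:
```python
from h import *
plan((.5455,-.243,.163),119.6)
```

```text
t 1.4 pos [ 0.5483 -0.2424  0.3195] yaw 117.2 w 0.0872 F [ 0.5  0.7 -0.3] q [-0.6   0.38  1.34  0.    1.42 -1.08]
d mm [  0.3  -3.1 156.5] r deg [ 0.12 -0.15 -2.44]
```

Request:
step_arm([
  {"dx":0,"dy":-0.003,"dz":0.03,"rx":0,"ry":0,"rz":-2.4},
  {"dx":0,"dy":-0.003,"dz":0.07,"rx":0,"ry":0,"rz":-2.4},
  {"dx":0,"dy":-0.003,"dz":0.105,"rx":0,"ry":0,"rz":-2.4},
  {"dx":0,"dy":-0.003,"dz":0.12,"rx":0,"ry":0,"rz":-2.4},
  {"dx":0,"dy":-0.003,"dz":0.125,"rx":0,"ry":0,"rz":-2.4},
])

```text
time: 2.02
position: [0.5455, -0.2436, 0.194]
tool_rot: [0.504, 0.864, 0.002, -0.001]
ft_force: [0.4, 0.8, 0.2]
grip_width: 0.0871
```

Run:
```python
from h import *
plan((.5455,-.243,.163),119.6)
```

```text
t 2.02 pos [ 0.5455 -0.2436  0.194 ] yaw 119.5 w 0.0871 F [0.4 0.8 0.2] q [-0.61  0.5   1.51  0.    1.13 -1.12]
d mm [ 0.4  0.3 31. ] r deg [ 0.1  -0.2  -0.11]
```

Request:
step_arm([
  {"dx":0,"dy":0,"dz":0.012,"rx":0,"ry":0,"rz":0},
  {"dx":0,"dy":0,"dz":0.024,"rx":0,"ry":0,"rz":0},
  {"dx":0,"dy":0,"dz":0.031,"rx":0,"ry":0,"rz":0},
  {"dx":0,"dy":0,"dz":0.031,"rx":0,"ry":0,"rz":0},
  {"dx":0,"dy":0,"dz":0.031,"rx":0,"ry":0,"rz":0},
])

```text
time: 2.65
position: [0.5457, -0.2436, 0.1632]
tool_rot: [0.504, 0.864, 0.002, -0.001]
ft_force: [-0.8, 0.4, 0.9]
grip_width: 0.0869
```

Request:
step_arm([
  {"dx":0,"dy":0,"dz":0,"rx":0,"ry":0,"rz":0},
  {"dx":0,"dy":0,"dz":0,"rx":0,"ry":0,"rz":0},
  {"dx":0,"dy":0,"dz":0,"rx":0,"ry":0,"rz":0},
  {"dx":0,"dy":0,"dz":0,"rx":0,"ry":0,"rz":0},
  {"dx":0,"dy":0,"dz":0,"rx":0,"ry":0,"rz":0},
], gripper=0, force=25)

```text
time: 3.28
position: [0.5457, -0.2436, 0.1632]
tool_rot: [0.504, 0.864, 0.002, -0.001]
ft_force: [0.7, 0.0, -0.1]
grip_width: 0.0448
```

Run:
```python
from h import *
plan((.5455,-.243,.163),119.6);cap('wrist','w2')
```

```text
t 3.27 pos [ 0.5457 -0.2436  0.1632] yaw 119.5 w 0.0448 F [ 0.7  0.  -0.1] q [-0.61  0.54  1.54  0.    1.06 -1.12]
d mm [0.6 0.1 0.2] r deg [ 0.11 -0.16 -0.11]
```

View pics/w2.png

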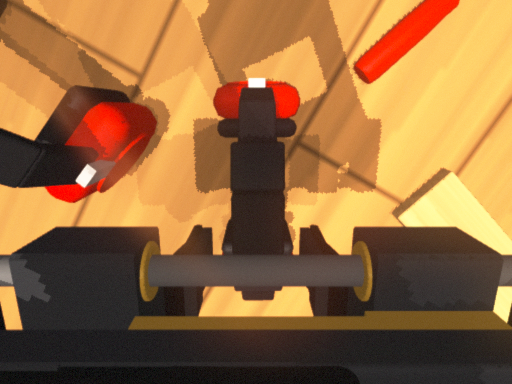

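The fingers straddle the pad at (200–310, 270) and are still closing, at 45 mm. I'll give them more time.

Request:
step_arm([
  {"dx":0,"dy":0,"dz":0,"rx":0,"ry":0,"rz":0},
  {"dx":0,"dy":0,"dz":0,"rx":0,"ry":0,"rz":0},
  {"dx":0,"dy":0,"dz":0,"rx":0,"ry":0,"rz":0},
  {"dx":0,"dy":0,"dz":-0.005,"rx":0,"ry":0,"rz":0},
  {"dx":0,"dy":0,"dz":-0.02,"rx":0,"ry":0,"rz":0},
], gripper=0, force=25)

```text
time: 3.95
position: [0.5452, -0.2434, 0.1832]
tool_rot: [0.504, 0.864, 0.002, -0.002]
ft_force: [0.4, 0.2, 0.3]
grip_width: 0.0012
```

Run:
```python
from h import *
plan((.505,.2657,.36),96.7)
```

```text
t 3.95 pos [ 0.5452 -0.2434  0.1832] yaw 119.5 w 0.0012 F [0.4 0.2 0.3] q [-0.61  0.51  1.52  0.    1.11 -1.12]
d mm [ 463.7  215.8 -174.4] r deg [ 1.000e-02 -2.700e-01  2.279e+01]
```

The grip closed on nothing (1.2 mm), so I'll look.

Run:
```python
from h import *
cap('wrist','w3');c=cap('scene','s3')
cv2.imwrite('pics/s3c.png',cv2.resize(c['img'][130:290,130:300],None,fx=4.5,fy=3.7,interpolation=cv2.INTER_CUBIC)[:600])
```

```text
(no output)
```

View pics/w3.png

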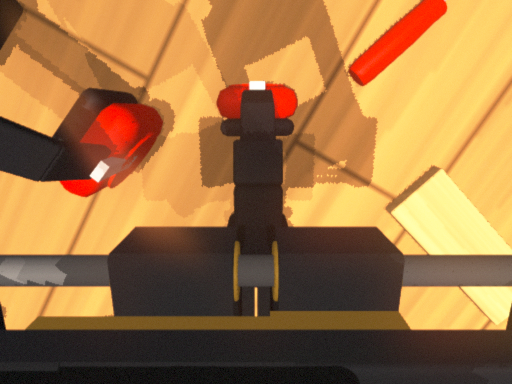

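View pics/s3c.png

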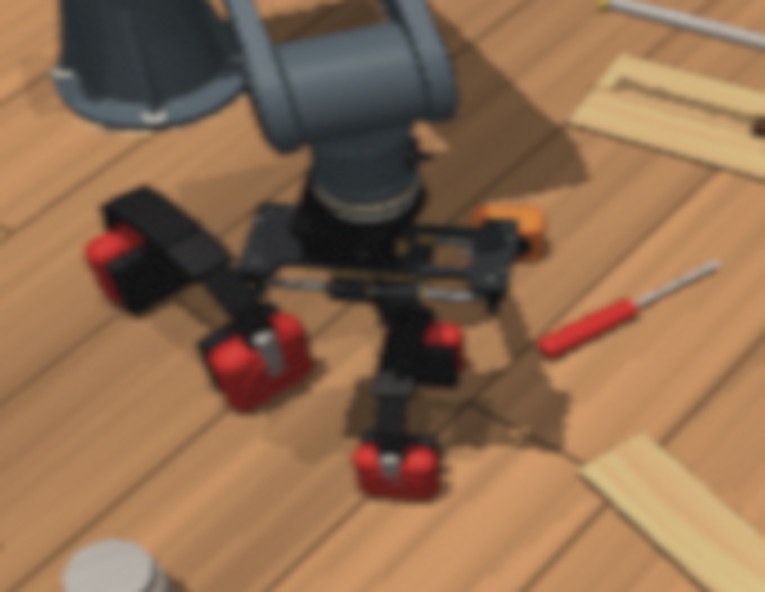

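Run:
```python
from h import *
c=load('w3')
for f in('w2','w3'):
    c=load(f);P=cloud(c)
    p=P[75:240,205:310].reshape(-1,3);q=p[(p[:,2]>.02)&(p[:,2]<.168)]
    lo=q[q[:,2]<.11]
    r=cv2.minAreaRect(q[:,:2].astype(np.float32));print(f,r,q[:,2].max(), lo.mean(0))
    top=q[q[:,2]>.15];print(' top',top[:,2].max(),np.percentile(top[:,2],50),len(top))
    tip=np.array([.5457,-.2436,.1632 if f=='w2' else .1832]);
    for dz in(0,-.019):
        X=c['K']@(c['R']@(tip+[0,0,dz])+c['t']);print(X[:2]/X[2])
s=load('s3');P=cloud(s)
d=np.hypot(P[...,0]-.5452,P[...,1]+.2434)
m=(d<.05)&(P[...,2]>.13)
z=P[...,2][m];print(np.histogram(z,bins=np.arange(.13,.26,.01)))
v,u=np.where(m);print(u.min(),u.max(),v.min(),v.max())
a=s['img'][185:260,190:260];cv2.imwrite('pics/s3d.png',cv2.resize(a,None,fx=8,fy=8,interpolation=cv2.INTER_CUBIC))
```

```text
w2 ((0.5361587405204773, -0.22654348611831665), (0.06935729831457138, 0.1398514211177826), 30.320945739746094) 0.1587203644750282 [ 0.51361311 -0.18854874  0.07396318]
 top 0.1587203644750282 0.155634968483952 4227
[257.82054257 231.00676391]
[257.54486518 220.19267129]
w3 ((0.5361140966415405, -0.2267320305109024), (0.06896395981311798, 0.14002446830272675), 29.529653549194336) 0.15887450173375933 [ 0.51224665 -0.18558622  0.07440224]
 top 0.15887450173375933 0.15555082169654205 3412
[258.36269242 231.77781463]
[258.06510468 220.95179503]
(array([  8,  42, 152,  10,   0,   0,   0,   6,  11,   9,  11,   6]), array([0.13, 0.14, 0.15, 0.16, 0.17, 0.18, 0.19, 0.2 , 0.21, 0.22, 0.23,
       0.24, 0.25]))
187 229 126 238
```

View pics/s3d.png

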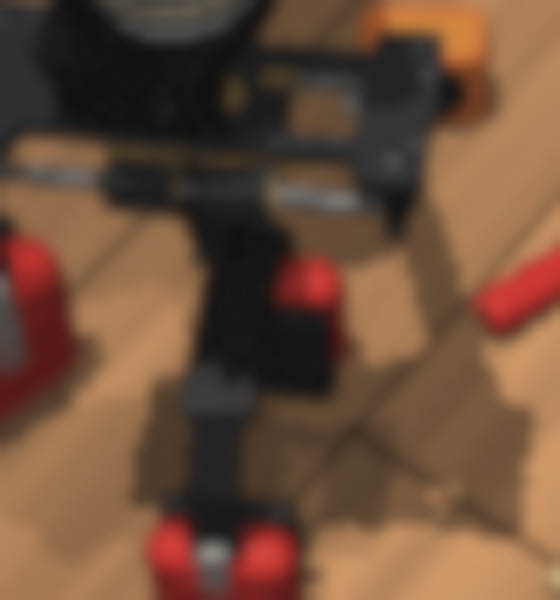

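Run:
```python
from h import *
for f in('w1','w2','w3'):
    c=load(f);P=cloud(c)
    for rr in (228,235,245,255):
        print(f,rr,[(u,P[rr,u].round(3).tolist()) for u in ((150,165,355,365) if f=='w1' else (185,205,212,305,318) if f=='w2' else (225,245,258,270))])
c=load('w2');cv2.imwrite('pics/w2c.png',cv2.resize(c['img'][180:320,160:360],None,fx=4,fy=4,interpolation=cv2.INTER_CUBIC))
c=load('w3');cv2.imwrite('pics/w3c.png',cv2.resize(c['img'][180:320,160:360],None,fx=4,fy=4,interpolation=cv2.INTER_CUBIC))
```

```text
w1 228 [(150, [0.495, -0.259, 0.344]), (165, [0.501, -0.257, 0.34]), (355, [0.586, -0.212, 0.344]), (365, [0.756, -0.271, -0.002])]
w1 235 [(150, [0.497, -0.258, 0.352]), (165, [0.503, -0.255, 0.351]), (355, [0.585, -0.215, 0.349]), (365, [0.588, -0.212, 0.353])]
w1 245 [(150, [0.5, -0.257, 0.362]), (165, [0.515, -0.183, 0.501]), (355, [0.582, -0.216, 0.361]), (365, [0.584, -0.213, 0.365])]
w1 255 [(150, [0.508, -0.227, 0.423]), (165, [0.511, -0.226, 0.423]), (355, [0.554, -0.204, 0.422]), (365, [0.556, -0.203, 0.422])]
w2 228 [(185, [0.507, -0.333, -0.001]), (205, [0.517, -0.249, 0.184]), (212, [0.533, -0.319, -0.0]), (305, [0.562, -0.224, 0.183]), (318, [0.566, -0.219, 0.189])]
w2 235 [(185, [0.511, -0.341, -0.001]), (205, [0.519, -0.247, 0.195]), (212, [0.536, -0.326, -0.001]), (305, [0.561, -0.224, 0.193]), (318, [0.565, -0.22, 0.197])]
w2 245 [(185, [0.512, -0.25, 0.208]), (205, [0.52, -0.247, 0.205]), (212, [0.525, -0.255, 0.184]), (305, [0.561, -0.226, 0.201]), (318, [0.564, -0.222, 0.206])]
w2 255 [(185, [0.513, -0.225, 0.266]), (205, [0.517, -0.222, 0.266]), (212, [0.519, -0.221, 0.266]), (305, [0.539, -0.21, 0.266]), (318, [0.542, -0.208, 0.265])]
w3 228 [(225, [0.518, -0.216, 0.279]), (245, [0.534, -0.238, 0.206]), (258, [0.541, -0.235, 0.203]), (270, [0.545, -0.231, 0.208])]
w3 235 [(225, [0.519, -0.216, 0.283]), (245, [0.535, -0.239, 0.212]), (258, [0.54, -0.235, 0.215]), (270, [0.545, -0.231, 0.217])]
w3 245 [(225, [0.519, -0.215, 0.291]), (245, [0.535, -0.238, 0.226]), (258, [0.54, -0.235, 0.226]), (270, [0.544, -0.231, 0.229])]
w3 255 [(225, [0.52, -0.215, 0.295]), (245, [0.526, -0.217, 0.285]), (258, [0.528, -0.215, 0.287]), (270, [0.531, -0.214, 0.286])]
```

View pics/w2c.png

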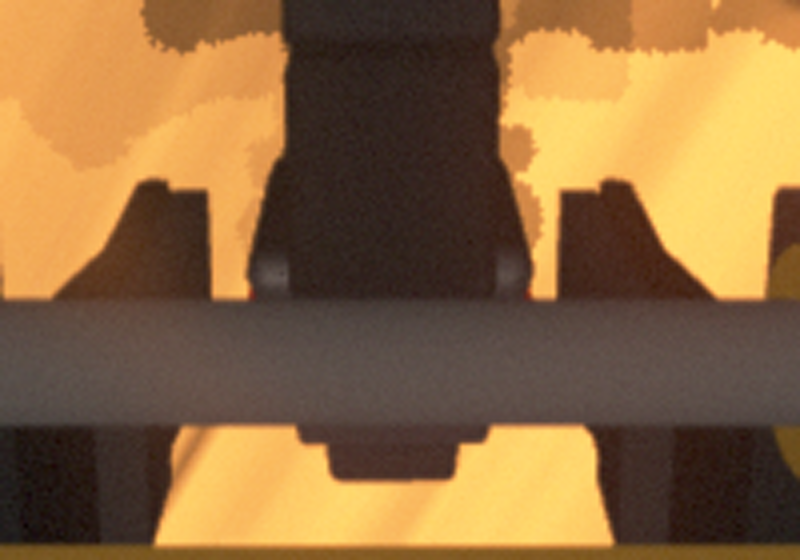

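View pics/w3c.png

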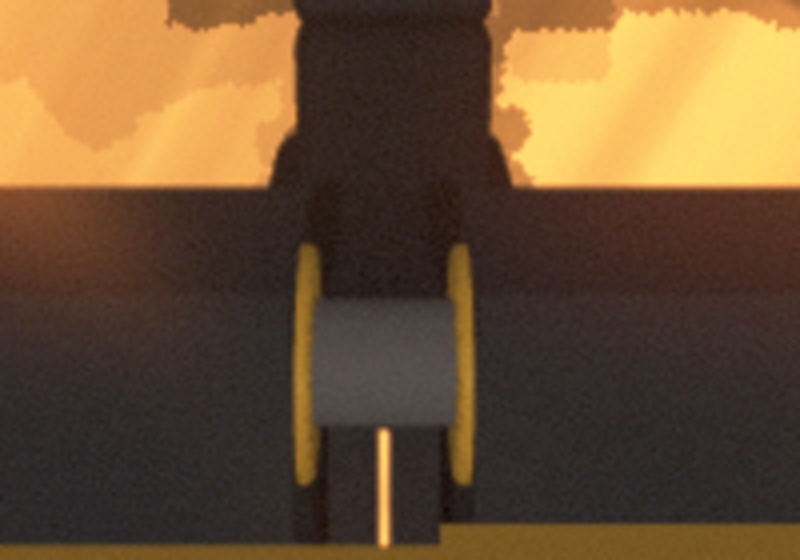

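In the wrist depth the fingertips lie about 20 mm above the reported TCP: 0.340 at TCP 0.3195, and 0.184 at TCP 0.163. By tip_reach they should be 19 mm below it. That explains closing above the pad. The muffs have not moved. I'll trust the measured tips, so the TCP must go down to about 0.125. I'll open, then lower in steps and check.

Request:
step_arm([
  {"dx":0,"dy":0,"dz":0,"rx":0,"ry":0,"rz":0},
  {"dx":0,"dy":0,"dz":0,"rx":0,"ry":0,"rz":0},
  {"dx":0,"dy":0,"dz":0,"rx":0,"ry":0,"rz":0},
  {"dx":0,"dy":0,"dz":0,"rx":0,"ry":0,"rz":0},
  {"dx":0,"dy":0,"dz":0,"rx":0,"ry":0,"rz":0},
], gripper=0.75)

```text
time: 4.68
position: [0.547, -0.2446, 0.1855]
tool_rot: [0.504, 0.864, 0.001, 0.001]
ft_force: [0.1, -0.5, 0.4]
grip_width: 0.0425
```

Request:
step_arm([
  {"dx":0,"dy":0,"dz":0,"rx":0,"ry":0,"rz":0},
  {"dx":0,"dy":0,"dz":0,"rx":0,"ry":0,"rz":0},
  {"dx":0,"dy":0,"dz":0.01,"rx":0,"ry":0,"rz":0},
  {"dx":0,"dy":0,"dz":0.02,"rx":0,"ry":0,"rz":0},
  {"dx":0,"dy":0,"dz":0.03,"rx":0,"ry":0,"rz":0},
])

```text
time: 5.3
position: [0.5468, -0.2444, 0.1544]
tool_rot: [0.504, 0.864, 0.001, 0.001]
ft_force: [-0.0, -0.4, -0.2]
grip_width: 0.0651
```

Run:
```python
from h import *
c=cap('wrist','w4');P=cloud(c)
plan((.5455,-.243,.126),119.6)
for rr in (222,226,230,236,242):
    print(rr,[(u,P[rr,u].round(3).tolist()) for u in range(190,330,4) if P[rr,u,2]>.14])
```

```text
t 5.35 pos [ 0.546  -0.2438  0.153 ] yaw 119.5 w 0.0652 F [-0.2  0.8 -0.5] q [-0.61  0.55  1.55  0.    1.04 -1.12]
d mm [ 0.9 -0.1 27. ] r deg [ 0.13 -0.13 -0.12]
222 [(230, [0.53, -0.247, 0.155]), (234, [0.532, -0.245, 0.157]), (238, [0.534, -0.245, 0.156]), (242, [0.536, -0.243, 0.156]), (246, [0.538, -0.242, 0.156]), (250, [0.54, -0.241, 0.157]), (254, [0.542, -0.24, 0.157]), (258, [0.544, -0.239, 0.157]), (262, [0.546, -0.238, 0.156]), (266, [0.548, -0.237, 0.156]), (270, [0.55, -0.235, 0.157]), (274, [0.552, -0.234, 0.156]), (278, [0.554, -0.233, 0.157]), (282, [0.556, -0.232, 0.156])]
226 [(230, [0.531, -0.249, 0.155]), (234, [0.533, -0.247, 0.157]), (238, [0.535, -0.247, 0.156]), (242, [0.537, -0.245, 0.157]), (246, [0.511, -0.185, 0.336]), (250, [0.541, -0.243, 0.156]), (254, [0.543, -0.242, 0.157]), (258, [0.545, -0.241, 0.156]), (262, [0.547, -0.24, 0.156]), (266, [0.549, -0.239, 0.156]), (270, [0.551, -0.238, 0.157]), (274, [0.553, -0.237, 0.155]), (278, [0.555, -0.235, 0.157]), (282, [0.557, -0.234, 0.157])]
230 [(190, [0.512, -0.253, 0.178]), (230, [0.532, -0.251, 0.156]
[... 813 characters left out ...]
.554, -0.243, 0.157]), (274, [0.556, -0.242, 0.157]), (278, [0.558, -0.24, 0.157]), (282, [0.56, -0.239, 0.157]), (322, [0.57, -0.222, 0.182]), (326, [0.57, -0.22, 0.187])]
242 [(190, [0.515, -0.258, 0.18]), (230, [0.536, -0.258, 0.155]), (234, [0.538, -0.256, 0.157]), (238, [0.54, -0.255, 0.158]), (242, [0.542, -0.254, 0.157]), (246, [0.544, -0.253, 0.157]), (250, [0.546, -0.251, 0.157]), (254, [0.548, -0.251, 0.157]), (258, [0.55, -0.249, 0.157]), (262, [0.552, -0.248, 0.156]), (266, [0.554, -0.247, 0.156]), (270, [0.556, -0.246, 0.156]), (274, [0.558, -0.245, 0.157]), (278, [0.56, -0.244, 0.157]), (282, [0.562, -0.243, 0.157]), (322, [0.572, -0.225, 0.182]), (326, [0.569, -0.221, 0.192])]
```

View pics/w4.png

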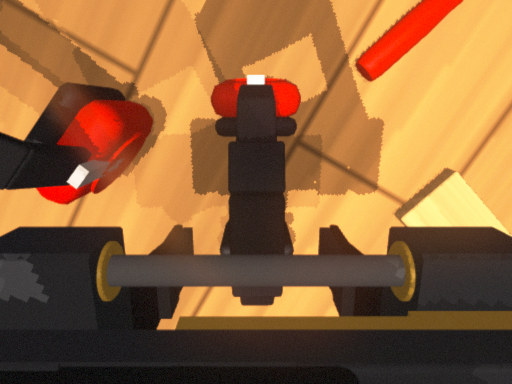

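The tips are at z ≈ 0.176 with the TCP at 0.153, so the offset is about +22 mm. The muffs sit centred between them (pad columns 230–285). I'll lower 29 mm and grip.

Request:
step_arm([
  {"dx":0,"dy":0,"dz":0.01,"rx":0,"ry":0,"rz":0},
  {"dx":0,"dy":0,"dz":0.02,"rx":0,"ry":0,"rz":0},
  {"dx":0,"dy":0,"dz":0.029,"rx":0,"ry":0,"rz":0},
  {"dx":0,"dy":0,"dz":0.029,"rx":0,"ry":0,"rz":0},
  {"dx":0,"dy":0,"dz":0.029,"rx":0,"ry":0,"rz":0},
])

```text
time: 5.98
position: [0.5463, -0.2439, 0.1242]
tool_rot: [0.504, 0.864, 0.002, -0.0]
ft_force: [-0.1, 0.4, -0.8]
grip_width: 0.0651
```

Request:
step_arm([
  {"dx":0,"dy":0,"dz":0,"rx":0,"ry":0,"rz":0},
  {"dx":0,"dy":0,"dz":0,"rx":0,"ry":0,"rz":0},
  {"dx":0,"dy":0,"dz":0,"rx":0,"ry":0,"rz":0},
  {"dx":0,"dy":0,"dz":0,"rx":0,"ry":0,"rz":0},
  {"dx":0,"dy":0,"dz":0,"rx":0,"ry":0,"rz":0},
], gripper=0, force=25)

```text
time: 6.6
position: [0.5465, -0.2439, 0.1243]
tool_rot: [0.504, 0.864, 0.002, 0.0]
ft_force: [0.5, -0.4, -0.8]
grip_width: 0.0319
```

Request:
step_arm([
  {"dx":0,"dy":0,"dz":0,"rx":0,"ry":0,"rz":0},
  {"dx":0,"dy":0,"dz":0,"rx":0,"ry":0,"rz":0},
  {"dx":0,"dy":0,"dz":0,"rx":0,"ry":0,"rz":0},
  {"dx":0,"dy":0,"dz":0,"rx":0,"ry":0,"rz":0},
  {"dx":0,"dy":0,"dz":0,"rx":0,"ry":0,"rz":0},
])

```text
time: 7.22
position: [0.5465, -0.2439, 0.1243]
tool_rot: [0.504, 0.864, 0.002, 0.0]
ft_force: [0.6, 0.2, 0.5]
grip_width: 0.0319
```

Run:
```python
from h import *
plan((.5455,-.243,.35),119.6)
```

```text
t 7.22 pos [ 0.5465 -0.2439  0.1243] yaw 119.5 w 0.0319 F [0.6 0.2 0.5] q [-0.61  0.59  1.57  0.    0.98 -1.12]
d mm [ 1.600e+00  2.000e-01 -2.257e+02] r deg [ 0.16 -0.09 -0.11]
```

The grip holds at 31.9 mm, which is the pad width. I'll lift.

Request:
step_arm([
  {"dx":0,"dy":0,"dz":-0.008,"rx":0,"ry":0,"rz":0},
  {"dx":0,"dy":0,"dz":-0.03,"rx":0,"ry":0,"rz":0},
  {"dx":0,"dy":0,"dz":-0.06,"rx":0,"ry":0,"rz":0},
  {"dx":0,"dy":0,"dz":-0.1,"rx":0,"ry":0,"rz":0},
  {"dx":0,"dy":0,"dz":-0.14,"rx":0,"ry":0,"rz":0},
])

```text
time: 7.85
position: [0.5456, -0.244, 0.2652]
tool_rot: [0.504, 0.864, 0.002, -0.001]
ft_force: [0.7, -1.6, -2.4]
grip_width: 0.0321
```

Run:
```python
from h import *
plan((.505,.2657,.35),96.7);c=cap('scene','s5')
cv2.imwrite('pics/s5c.png',cv2.resize(c['img'][80:290,130:330],None,fx=3,fy=2.8,interpolation=cv2.INTER_CUBIC))
```

```text
t 7.85 pos [ 0.5456 -0.244   0.2652] yaw 119.5 w 0.0321 F [ 0.7 -1.6 -2.4] q [-0.61  0.43  1.43  0.    1.29 -1.12]
d mm [463.9 215.7 -83.1] r deg [ 0.09 -0.17 22.78]
```

View pics/s5c.png

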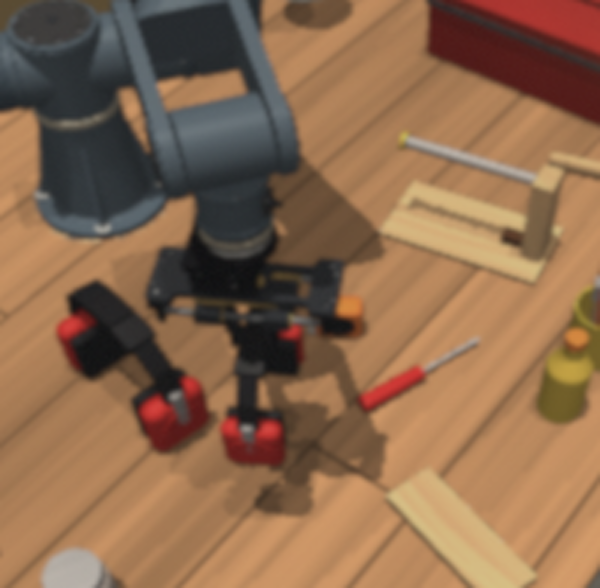

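The muffs are lifted level; in the scene crop they hang under the gripper at (260,400). I'll raise them and carry them over.

Request:
step_arm([
  {"dx":0.009,"dy":0.004,"dz":-0.03,"rx":0,"ry":0,"rz":0},
  {"dx":0.032,"dy":0.015,"dz":-0.06,"rx":0,"ry":0,"rz":0},
  {"dx":0.063,"dy":0.03,"dz":-0.08,"rx":0,"ry":0,"rz":2},
  {"dx":0.099,"dy":0.046,"dz":-0.083,"rx":0,"ry":0,"rz":4},
  {"dx":0.135,"dy":0.063,"dz":-0.083,"rx":0,"ry":0,"rz":6},
])

```text
time: 8.52
position: [0.5355, -0.0959, 0.3543]
tool_rot: [0.549, 0.836, 0.002, 0.005]
ft_force: [0.5, 0.5, -1.5]
grip_width: 0.0315
```

Run:
```python
from h import *
plan((.505,.2657,.35),96.7)
```

```text
t 8.53 pos [ 0.5355 -0.0959  0.3543] yaw 113.4 w 0.0315 F [ 0.5  0.5 -1.5] q [-0.38  0.27  1.43  0.    1.44 -0.79]
d mm [344.  115.5   2.9] r deg [ 0.52  0.32 16.7 ]
```

Request:
step_arm([
  {"dx":0.037,"dy":0.013,"dz":0.002,"rx":0.5,"ry":0.3,"rz":2},
  {"dx":0.075,"dy":0.026,"dz":0.003,"rx":0.5,"ry":0.3,"rz":4},
  {"dx":0.113,"dy":0.038,"dz":0.003,"rx":0.5,"ry":0.3,"rz":6},
  {"dx":0.15,"dy":0.05,"dz":0.003,"rx":0.5,"ry":0.3,"rz":8},
  {"dx":0.185,"dy":0.062,"dz":0.003,"rx":0.5,"ry":0.3,"rz":10},
])

```text
time: 9.15
position: [0.5181, 0.0998, 0.3502]
tool_rot: [0.62, 0.784, -0.001, -0.0]
ft_force: [0.0, 0.4, -2.5]
grip_width: 0.0316
```

Run:
```python
from h import *
plan((.505,.2657,.35),96.7)
```

```text
t 9.15 pos [0.5181 0.0998 0.3502] yaw 103.3 w 0.0316 F [ 0.   0.4 -2.5] q [-0.02  0.25  1.46 -0.    1.43 -0.25]
d mm [1.644e+02 2.550e+01 1.000e-01] r deg [-0.05  0.04  6.63]
```

Run:
```python
from h import *
c=cap('wrist','w6');P=cloud(c)
q=P.reshape(-1,3);m=(q[:,2]>.145)&(q[:,2]<.18)&(q[:,1]>.2)&(q[:,0]>.37)&(q[:,0]<.68)&(q[:,1]<.33)
q=q[m];print(len(q));r=cv2.minAreaRect(q[:,:2].astype(np.float32));print(r);print(cv2.boxPoints(r))
b=q[(q[:,0]>.42)&(q[:,0]<.58)]
l=cv2.fitLine(b[:,:2].astype(np.float32),cv2.DIST_L2,0,.01,.01).ravel();print(l,np.degrees(np.arctan2(l[1],l[0])),b[:,2].max(),np.percentile(b[:,2],95))
print('y at .505',l[3]+l[1]/l[0]*(.505-l[2]))
```

```text
5873
((0.5151324272155762, 0.2644811272621155), (0.23584747314453125, 0.04504065215587616), 7.194759368896484)
[[0.39531672 0.2720551 ]
 [0.4009577  0.22736906]
 [0.63494813 0.25690717]
 [0.62930715 0.30159318]]
[0.9832474  0.18227614 0.49983227 0.2578644 ] 10.502366 0.16519355383146606 0.16323606511151664
y at .505 0.25882238
```

View pics/w6.png

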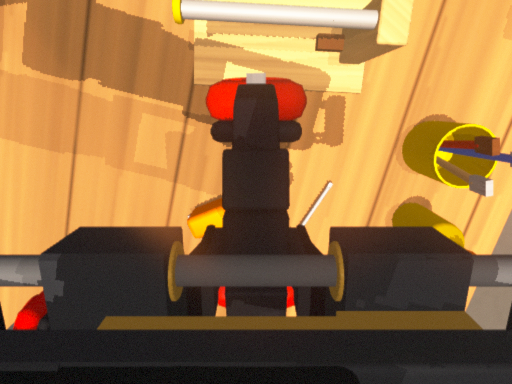

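The wrist picture shows the bar from the cap at (178,10) to the post at (380,15); the post is cut off by the image edge. I'll fit only the bar's top ridge.

Run:
```python
from h import *
for f in('w6','t0','s0'):
    q=cloud(load(f)).reshape(-1,3)
    m=(q[:,2]>.159)&(q[:,2]<.1675)&(abs(q[:,1]-.262)<.03)&(q[:,0]>.42)&(q[:,0]<.58)
    b=q[m]
    l=cv2.fitLine(b[:,:2].astype(np.float32),cv2.DIST_HUBER,0,.001,.001).ravel()
    print(f,len(b),np.degrees(np.arctan2(l[1],l[0])).round(2),'y at .505',(l[3]+l[1]/l[0]*(.505-l[2])).round(4),b[:,2].max())
```

```text
w6 2527 10.4 y at .505 0.2594 0.16519355383146606
t0 83 11.27 y at .505 0.2598 0.1674870026268919
s0 86 9.73 y at .505 0.2573 0.1672087940613525
```

The true bar yaw is about 10.4°; the area rectangle was skewed by the post. I'll recompute the middle along the bar.

Run:
```python
from h import *
y=np.radians(10.4);d=np.array([np.cos(y),np.sin(y)]);n=np.array([-d[1],d[0]]);o=np.array([.505,.2595])
for f in('w6','t0','s0'):
    q=cloud(load(f)).reshape(-1,3)
    s=(q[:,:2]-o)@d;e=(q[:,:2]-o)@n
    a=q[(q[:,2]>.14)&(q[:,2]<.18)&(abs(e)<.02)&(abs(s)<.15)]
    sa=(a[:,:2]-o)@d; c=sa[(abs((a[:,:2]-o)@n)>.0105)&(sa<0)]
    p=q[(q[:,2]>.1685)&(q[:,2]<.176)&(abs(e)<.035)&(s>.05)&(s<.16)]; sp=(p[:,:2]-o)@d; ep=(p[:,:2]-o)@n
    print(f,'ext',sa.min(),np.percentile(c,[5,50,95]) if len(c) else '','post',len(sp),(np.percentile(sp,[2,98]),np.percentile(ep,[2,98])) if len(sp) else '')
for s in (0,.003,.005): print(o+s*d)
plan((.504,.2593,.35),100.4)
```

```text
w6 ext -0.10749664879527997 [-0.10658178 -0.10267479 -0.09985593] post 710 (array([0.09772727, 0.12581454]), array([-0.02220722,  0.01498697]))
t0 ext -0.10910024834045863 [-0.10780302 -0.10733658 -0.10330358] post 40 (array([0.08487486, 0.12383478]), array([-0.02311289,  0.01877547]))
s0 ext -0.10538808112725072 [-0.09985879 -0.08583266 -0.04875155] post 40 (array([0.10020969, 0.12999383]), array([-0.02764257,  0.02057482]))
[0.505  0.2595]
[0.50795071 0.26004156]
[0.50991786 0.2604026 ]
t 9.2 pos [0.5172 0.1045 0.3503] yaw 103.5 w 0.0319 F [-1.5  4.6 -1.9] q [-0.02  0.25  1.46  0.01  1.43 -0.25]
d mm [153.6  23.2   1.1] r deg [-0.02 -0.3   3.05]
```

Request:
step_arm([
  {"dx":0.035,"dy":0.006,"dz":0.001,"rx":0,"ry":0,"rz":1},
  {"dx":0.075,"dy":0.012,"dz":0.001,"rx":0,"ry":0,"rz":2},
  {"dx":0.11,"dy":0.018,"dz":0.001,"rx":0,"ry":0,"rz":3},
  {"dx":0.138,"dy":0.024,"dz":0.001,"rx":0,"ry":0,"rz":3},
  {"dx":0.153,"dy":0.026,"dz":0.001,"rx":0,"ry":0,"rz":3},
])

```text
time: 9.82
position: [0.5063, 0.2603, 0.3496]
tool_rot: [0.639, 0.769, 0.001, -0.002]
ft_force: [0.6, -1.1, -3.0]
grip_width: 0.0318
```

Request:
step_arm([
  {"dx":0,"dy":0,"dz":0,"rx":0,"ry":0,"rz":0},
  {"dx":0,"dy":0,"dz":0,"rx":0,"ry":0,"rz":0},
  {"dx":0,"dy":0,"dz":0,"rx":0,"ry":0,"rz":0},
  {"dx":0,"dy":0,"dz":0,"rx":0,"ry":0,"rz":0},
  {"dx":0,"dy":0,"dz":0,"rx":0,"ry":0,"rz":0},
])

```text
time: 10.45
position: [0.5064, 0.2599, 0.3497]
tool_rot: [0.639, 0.769, 0.001, -0.002]
ft_force: [-0.2, 0.2, -3.1]
grip_width: 0.0316
```

Run:
```python
from h import *
plan((.501,.2588,.16),100.4);c=cap('scene','s7');cap('wrist','w7')
cv2.imwrite('pics/s7c.png',cv2.resize(c['img'][60:200,200:340],None,fx=4.2,fy=4.2,interpolation=cv2.INTER_CUBIC))
P=cloud(c);y=np.radians(10.4);d=np.array([np.cos(y),np.sin(y)]);n=np.array([-d[1],d[0]])
q=P.reshape(-1,3);b,g,r=np.moveaxis(c['img'].reshape(-1,3).astype(int),1,0)
m=(r>100)&(g<60)&(b<60)&(np.hypot(q[:,0]-.5,q[:,1]-.26)<.15)&(q[:,2]>.15)
q=q[m];e=(q[:,:2]-[.5055,.2595])@n;s=(q[:,:2]-[.5055,.2595])@d
for k in(e>0,e<0):
  if k.sum(): print(k.sum(),'e',e[k].min(),e[k].max(),'s',s[k].min(),s[k].max(),'z',q[k,2].min(),q[k,2].max())
```

```text
t 10.45 pos [0.5064 0.2599 0.3497] yaw 100.5 w 0.0316 F [-0.2  0.2 -3.1] q [0.28 0.31 1.37 0.   1.46 0.09]
d mm [ -1.   -5.3 189.7] r deg [-0.08 -0.27  0.1 ]
44 e 0.0005107193051869472 0.07780239687577006 s -0.01966979654951107 0.09771222871874485 z 0.29362452103145326 0.5133110849978512
226 e -0.0979142640054809 -0.0007675559849253884 s -0.02782328142112901 0.09728211644758329 z 0.24067156559236255 0.5435959007610698
```

View pics/s7c.png

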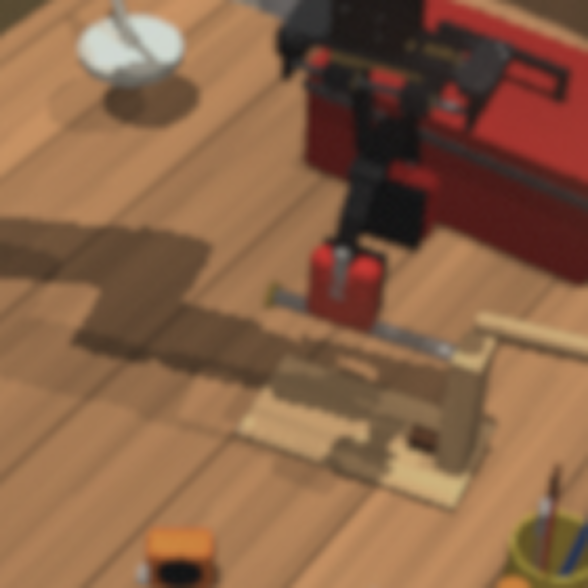

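View pics/w7.png

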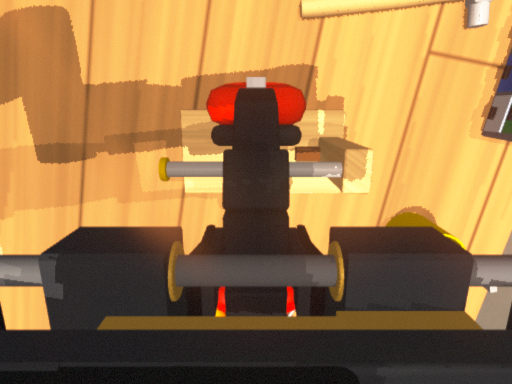

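The wrist view shows the bar level at row 170, from the cap (166) to the post (342). It is square to the headband and central to it (column 256). I'll check the across-bar position numerically.

Run:
```python
from h import *
q=cloud(load('w7')).reshape(-1,3)
m=(q[:,2]>.159)&(q[:,2]<.1675)&(abs(q[:,1]-.262)<.03)&(q[:,0]>.41)&(q[:,0]<.585)
b=q[m];l=cv2.fitLine(b[:,:2].astype(np.float32),cv2.DIST_HUBER,0,.001,.001).ravel()
print(len(b),np.degrees(np.arctan2(l[1],l[0])),l[3]+l[1]/l[0]*(.505-l[2]))
P=cloud(load('w7'));p=P[70:230,200:312].reshape(-1,3);p=p[(p[:,2]>.2)&(p[:,2]<.39)]
t=p[p[:,2]>p[:,2].max()-.004];print('top',p[:,2].max(),cv2.minAreaRect(p[:,:2].astype(np.float32)))
```

```text
1156 10.483344 0.26097628
top 0.3832970558791694 ((0.4963811933994293, 0.30664384365081787), (0.06959553062915802, 0.07817254215478897), 10.294907569885254)
```

Request:
step_arm([
  {"dx":0,"dy":-0.004,"dz":0.012,"rx":0,"ry":0,"rz":0},
  {"dx":0,"dy":-0.005,"dz":0.035,"rx":0,"ry":0,"rz":0},
  {"dx":0,"dy":-0.005,"dz":0.06,"rx":0,"ry":0,"rz":0},
  {"dx":0,"dy":-0.005,"dz":0.085,"rx":0,"ry":0,"rz":0},
  {"dx":0,"dy":-0.005,"dz":0.105,"rx":0,"ry":0,"rz":0},
])

```text
time: 11.18
position: [0.5, 0.2594, 0.2428]
tool_rot: [0.639, 0.769, 0.0, -0.003]
ft_force: [-1.2, 0.2, -2.2]
grip_width: 0.0318
```

Request:
step_arm([
  {"dx":0,"dy":0,"dz":0.02,"rx":0,"ry":0,"rz":0},
  {"dx":0,"dy":0,"dz":0.04,"rx":0,"ry":0,"rz":0},
  {"dx":0,"dy":0,"dz":0.06,"rx":0,"ry":0,"rz":0},
  {"dx":0,"dy":0,"dz":0.075,"rx":0,"ry":0,"rz":0},
  {"dx":0,"dy":0,"dz":0.08,"rx":0,"ry":0,"rz":0},
])

```text
time: 11.8
position: [0.4988, 0.2595, 0.1615]
tool_rot: [0.639, 0.769, -0.001, -0.004]
ft_force: [0.1, -0.0, -2.2]
grip_width: 0.0315
```

Run:
```python
from h import *
plan((.501,.2595,.1483),100.4);c=cap('scene','s8');cap('wrist','w8')
cv2.imwrite('pics/s8c.png',cv2.resize(c['img'][60:200,200:340],None,fx=4.2,fy=4.2,interpolation=cv2.INTER_CUBIC))
```

```text
t 11.8 pos [0.4988 0.2595 0.1615] yaw 100.5 w 0.0315 F [ 0.1 -0.  -2.2] q [0.28 0.5  1.63 0.01 1.02 0.09]
d mm [-0.5  2.2 13.2] r deg [-0.35 -0.25  0.13]
```

View pics/s8c.png

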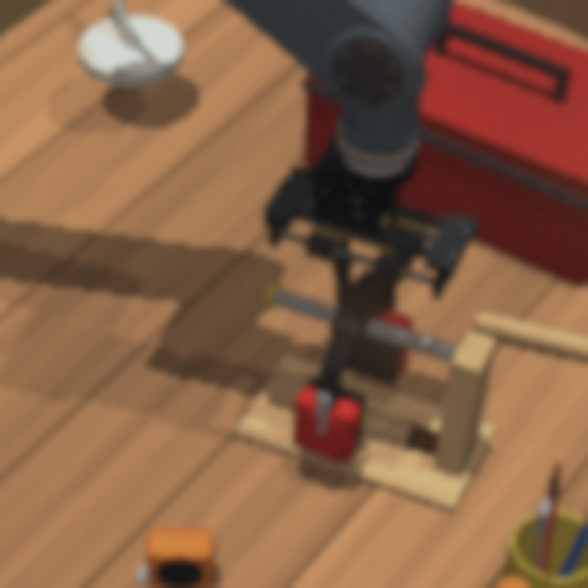

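View pics/w8.png

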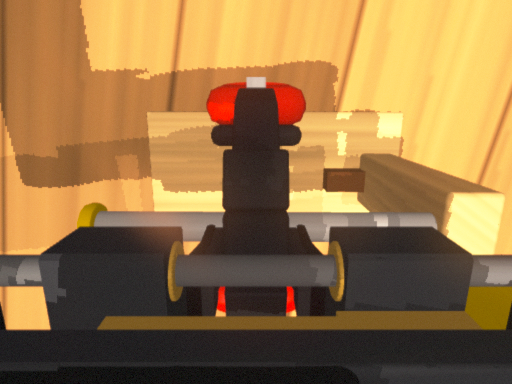

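The headband straddles the bar with one cup on each side, and the bar passes under the pad at wrist row 226. There is about 13 mm left to go, so I'll lower slowly.

Request:
step_arm([
  {"dx":0,"dy":0,"dz":0.003,"rx":0,"ry":0,"rz":0},
  {"dx":0,"dy":0,"dz":0.006,"rx":0,"ry":0,"rz":0},
  {"dx":0,"dy":0,"dz":0.009,"rx":0,"ry":0,"rz":0},
  {"dx":0,"dy":0,"dz":0.011,"rx":0,"ry":0,"rz":0},
  {"dx":0,"dy":0,"dz":0.012,"rx":0,"ry":0,"rz":0},
])

```text
time: 12.52
position: [0.4993, 0.2597, 0.1502]
tool_rot: [0.639, 0.769, -0.0, -0.003]
ft_force: [0.0, 0.0, -2.0]
grip_width: 0.032
```

Request:
step_arm([
  {"dx":0,"dy":0,"dz":0,"rx":0,"ry":0,"rz":0},
  {"dx":0,"dy":0,"dz":0.001,"rx":0,"ry":0,"rz":0},
  {"dx":0,"dy":0,"dz":0.001,"rx":0,"ry":0,"rz":0},
  {"dx":0,"dy":0,"dz":0.001,"rx":0,"ry":0,"rz":0},
  {"dx":0,"dy":0,"dz":0.001,"rx":0,"ry":0,"rz":0},
])

```text
time: 13.15
position: [0.4993, 0.2597, 0.1492]
tool_rot: [0.639, 0.769, -0.0, -0.003]
ft_force: [-0.2, 0.3, -2.2]
grip_width: 0.0322
```

Request:
step_arm([
  {"dx":0,"dy":0,"dz":0.001,"rx":0,"ry":0,"rz":0},
  {"dx":0,"dy":0,"dz":0.001,"rx":0,"ry":0,"rz":0},
  {"dx":0,"dy":0,"dz":0.002,"rx":0,"ry":0,"rz":0},
  {"dx":0,"dy":0,"dz":0.002,"rx":0,"ry":0,"rz":0},
  {"dx":0,"dy":0,"dz":0.002,"rx":0,"ry":0,"rz":0},
])

```text
time: 13.78
position: [0.4994, 0.2597, 0.1481]
tool_rot: [0.639, 0.769, -0.0, -0.003]
ft_force: [-2.2, -0.8, 5.6]
grip_width: 0.0317
```

Contact is made: the wrist z force went from -2.2 to +5.6 N. I'll release.

Request:
step_arm([
  {"dx":0,"dy":0,"dz":0,"rx":0,"ry":0,"rz":0},
  {"dx":0,"dy":0,"dz":0,"rx":0,"ry":0,"rz":0},
  {"dx":0,"dy":0,"dz":0,"rx":0,"ry":0,"rz":0},
  {"dx":0,"dy":0,"dz":0,"rx":0,"ry":0,"rz":0},
  {"dx":0,"dy":0,"dz":0,"rx":0,"ry":0,"rz":0},
], gripper=0.75)

```text
time: 14.4
position: [0.4994, 0.2597, 0.1479]
tool_rot: [0.639, 0.769, -0.0, -0.003]
ft_force: [0.0, 0.5, 0.3]
grip_width: 0.0642
```

Run:
```python
from h import *
plan((.501,.2595,.1483),100.4);c=cap('scene','s9');cap('wrist','w9')
cv2.imwrite('pics/s9c.png',cv2.resize(c['img'][60:200,200:340],None,fx=4.2,fy=4.2,interpolation=cv2.INTER_CUBIC))
```

```text
t 14.4 pos [0.4994 0.2597 0.1479] yaw 100.5 w 0.0642 F [0.  0.5 0.3] q [0.28 0.52 1.64 0.01 0.99 0.09]
d mm [-0.5  1.5 -0.4] r deg [-0.24 -0.25  0.13]
```

View pics/s9c.png

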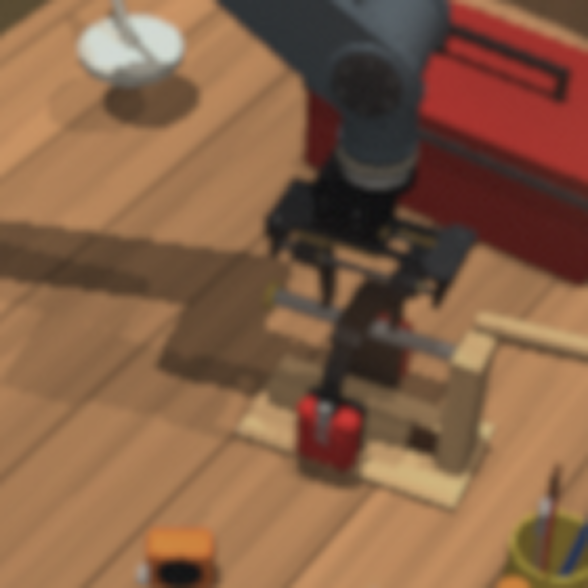

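View pics/w9.png

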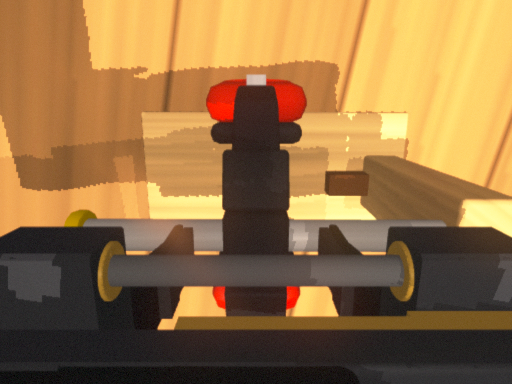

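The gripper is open to 64 mm. The muffs hang on the bar, clear of both fingers (wrist columns 180 and 330 against the pad at 223–289). I'll retreat straight up.

Request:
step_arm([
  {"dx":0,"dy":0,"dz":-0.005,"rx":0,"ry":0,"rz":0},
  {"dx":0,"dy":0,"dz":-0.015,"rx":0,"ry":0,"rz":0},
  {"dx":0,"dy":0,"dz":-0.03,"rx":0,"ry":0,"rz":0},
  {"dx":0,"dy":0,"dz":-0.06,"rx":0,"ry":0,"rz":0},
  {"dx":0,"dy":0,"dz":-0.1,"rx":0,"ry":0,"rz":0},
])

```text
time: 15.12
position: [0.4994, 0.2592, 0.2493]
tool_rot: [0.639, 0.769, -0.001, -0.003]
ft_force: [0.1, -0.4, 0.3]
grip_width: 0.0652
```

Request:
step_arm([
  {"dx":0,"dy":0,"dz":-0.03,"rx":0,"ry":0,"rz":0},
  {"dx":0,"dy":0,"dz":-0.06,"rx":0,"ry":0,"rz":0},
  {"dx":0,"dy":0,"dz":-0.08,"rx":0,"ry":0,"rz":0},
  {"dx":0,"dy":0,"dz":-0.08,"rx":0,"ry":0,"rz":0},
  {"dx":0,"dy":0,"dz":-0.08,"rx":0,"ry":0,"rz":0},
])

```text
time: 15.75
position: [0.4993, 0.2588, 0.3289]
tool_rot: [0.639, 0.769, -0.001, -0.004]
ft_force: [0.4, 1.0, 0.4]
grip_width: 0.0655
```

Request:
step_arm([
  {"dx":0,"dy":0,"dz":0,"rx":0,"ry":0,"rz":0},
  {"dx":0,"dy":0,"dz":0,"rx":0,"ry":0,"rz":0},
  {"dx":0,"dy":0,"dz":0,"rx":0,"ry":0,"rz":0},
  {"dx":0,"dy":0,"dz":0,"rx":0,"ry":0,"rz":0},
  {"dx":0,"dy":0,"dz":0,"rx":0,"ry":0,"rz":0},
])

```text
time: 16.38
position: [0.4993, 0.2588, 0.3289]
tool_rot: [0.639, 0.769, -0.001, -0.004]
ft_force: [-1.3, 0.4, -0.7]
grip_width: 0.0654
```

Run:
```python
from h import *
plan((.501,.2595,.1483),100.4)
y=np.radians(10.4);R=np.array([[np.cos(y),np.sin(y)],[-np.sin(y),np.cos(y)]])
fs=[]
for i in range(3):
    c=cap('wrist','w10%d'%i);P=cloud(c).reshape(-1,3)
    L=(P[:,:2]-[.5055,.2603])@R.T
    p=(abs(L[:,0]+.006)<.04)&(abs(L[:,1])<.1)
    t=p&(P[:,2]>.172)&(P[:,2]<.19);print('crown top s,e,z',len(P[t]),(L[t].min(0)+L[t].max(0))/2,np.percentile(P[t,2],[50,98]))
    for k in(1,-1):
        m=p&(k*L[:,1]>.03)&(P[:,2]>.02)&(P[:,2]<.14);print(k,m.sum(),L[m].min(0),L[m].max(0),P[m,2].max())
    fs.append(c['img'].astype(int))
print('frame diff',abs(fs[0]-fs[2]).mean())
c=cap('scene','s10');cv2.imwrite('pics/s10c.png',cv2.resize(c['img'][60:200,200:340],None,fx=4.2,fy=4.2,interpolation=cv2.INTER_CUBIC))
```

```text
t 16.38 pos [0.4993 0.2588 0.3289] yaw 100.5 w 0.0654 F [-1.3  0.4 -0.7] q [0.28 0.32 1.42 0.   1.41 0.09]
d mm [ -0.4   2.9 180.6] r deg [-0.35 -0.24  0.13]
crown top s,e,z 2649 [-0.00712543  0.00069849] [0.17875833 0.18156524]
1 1365 [-0.04122738  0.04571779] [0.02663361 0.08910617] 0.13999893199069127
-1 813 [-0.0413179  -0.08817627] [ 0.02784608 -0.04421924] 0.11552887158648255
crown top s,e,z 2648 [-0.00712787  0.00128694] [0.17872517 0.18161711]
1 1362 [-0.04118283  0.045759  ] [0.026825   0.08914006] 0.13994292234817923
-1 817 [-0.04129965 -0.08816147] [ 0.02791737 -0.04430008] 0.11492373315530752
crown top s,e,z 2662 [-0.00713504  0.00069185] [0.17873615 0.18163764]
1 1360 [-0.04114486  0.04572965] [0.02672036 0.08911389] 0.13996551317562325
-1 814 [-0.0412731 -0.0882932] [ 0.02796884 -0.04379448] 0.11520936408866773
frame diff 2.5247650146484375
```

View pics/s10.png

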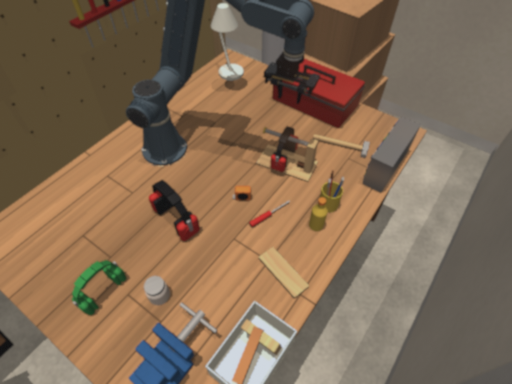

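View pics/w102.png

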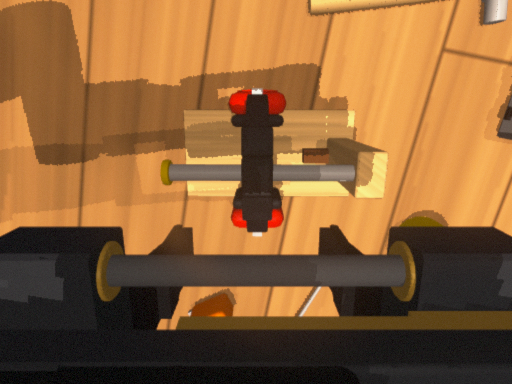

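The muffs hang over the bar at wrist (257,160), still and level, 7 mm from mid-bar along it and 1 mm across. The crown's top at z ≈ 0.181 puts the underside at about 0.163. The cups lie at ±45 to 89 mm, and the other things look to be where they were. I'll hand in.

```bash
python3 -c "
from rig import robot
print(robot.hand_in())"
```

```text
the job is handed in; nothing more can be done
None
```

The small red ear defenders are hanging by the headband over the steel bar, one cup on each side. I set them down until contact before letting go; the wrist vertical force went from -2.2 to +5.6 N. I then backed the gripper straight up and handed the job in at about 16.5 s of the 43 s allowed.

**Last checks:**
- **Position:** the headband middle is about 7 mm from the bar's middle along it and 1 mm across. The underside is at about 163 mm, on the bar's top.
- **Cups:** they lie about 45 to 89 mm from the bar's axis on each side.
- **Stillness:** three successive pictures gave the same positions to about 0.6 mm.
- **Other things:** by eye, nothing else on the bench had moved in the last scene picture. I did not measure this.

**What failed or disagreed:**
- **Missed first grip:** my first grip closed on nothing. The wrist depth showed the fingertips about 20 mm above the reported TCP, where `robot.tip_reach` puts them 19 mm below it. The muffs did not move, and the second grip used the measured offset and held.
- **Refused move:** one move was refused because I had typed a row in mm instead of m.
- **Bar direction:** my first estimate of the bar's direction (6.7°) was skewed by the post. I corrected it to 10.4° before placing.

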